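# Right an upturned bit case under the bench magnifier

### The job

The drill-bit case was left upside down on the bench. Turn it over, keeping its loose lid shut the whole time, and set it down lid up in the middle of the green mat with its long side along the mat's long side; then swing the stiff magnifier arm round (its red knob is a good hold) so that the lens stays right over the case. Leave the glue bottle, the tin, the jar and the plane where they are.

Things in the scene. Friction and masses are not known exactly. Their poses are not given: they have to be found in the camera images.
- case: Drill-bit case, 110 (x) x 60 (y) x 54 (z) mm shut, 0.33 kg +-30 %. Origin at the centre of the shut case; x along its length, z from lid side to base side: up at the start (upside down: orange lid below, grey base above), down when it lies lid up. Lid and base are each 27 mm deep; the seam is the plane z = 0, flush on all sides. It stands safely on either 60 x 54 mm end.
- case_lid (a joint): Opening of the case's lid, rad: 0 shut, 1.9 wide open. It is hinged to the base along the seam at the long side y = +30 mm of the case, has no catch and drops open if only the base is lifted; a grip across the 60 mm width with the pads over the seam holds both halves together.
- mat: Green mat fixed to the bench, 150 (x) x 100 (y) x 3 (z) mm. Origin at the centre of its underside, on the bench; x along its long side.
- stand: Fixed round post of the magnifier (radius 13 mm, 205 mm high, foot of radius 45 mm) carrying a level two-link arm, underside 206 mm above the bench. Origin on the post's axis at bench height, z up; x and y turn with the foot.
- swing1 (a joint): Stiff upright hinge of the magnifier arm on the post's axis (0.45 N m of friction), stays where left. 0 when the first link (270 mm from post to elbow axis, 20 mm wide) points along the stand's own -x; grows anticlockwise seen from above; -1.0 to 1.8 rad.
- swing2 (a joint): Stiff upright elbow hinge of the magnifier arm (0.30 N m of friction), stays where left. Grows anticlockwise seen from above: at -2.4 the second link goes straight on from the first, at 0 it is turned 2.4 rad anticlockwise from that (folded back); -2.4 to 0.3 rad. On the second link's line the lens centre is 270 mm and the red knob 150 mm from the elbow axis.
- lens (a point): Centre of the round magnifier lens in its white ring (ring 142 mm outer diameter, underside 221 mm above the bench).
- knob (a point): Red upright round knob on the second link, 28 mm in diameter, free from 240 to 289 mm above the bench; this point is on its axis 267 mm above the bench. It is fixed to the link and does not turn by itself.
- glue: Yellow glue bottle with red cap, bystander, radius 30 mm, 150 mm tall. Origin at the centre of its underside, z up.
- tin: Blue tin, bystander, radius 38 mm, 85 mm tall. Origin at the centre of its underside, z up.
- jar: Amber jar with brass lid, bystander, radius 34 mm, 95 mm tall. Origin at the centre of its underside, z up.
- plane: Hand plane, bystander, 140 (x) x 46 (y) mm, 60 mm high. Origin at the centre of its underside, x along its sole, z up.
Mind the look-alikes: they are no part of the job. Leave any pink look-alike of the case alone.

How it is judged:
On the way, in this order (a step that is already met when the one before it is completed fails the run):
1. the case lies shut, lid up, let go, in the middle of the mat and along it (horizontal distance between case and mat below 0.02 m and angle between the x axis of case and the x axis of mat, either way round below 0.22 rad and angle between case's own z axis and vertical above 3.04 rad and height (world z) of case below 0.036 m and value of joint case_lid below 0.06 rad and contact force between the fingers and case below 0.1 N and linear speed of case below 0.02 m/s), for 0.2 s.
2. the lens is over the case (horizontal distance between lens and case below 0.025 m), for 0.2 s.
At the end, for the whole second after the job is handed in: The case lies flat on the mat, lid up and shut (under 0.06 rad), at rest, its centre within 20 mm of the mat's and its long axis within 0.22 rad of the mat's (either way round); the lens centre is within 25 mm of the case's centre, seen from above, and the magnifier arm is at rest (horizontal distance between case and mat below 0.02 m and angle between the x axis of case and the x axis of mat, either way round below 0.22 rad and angle between case's own z axis and vertical above 3.04 rad and height (world z) of case below 0.036 m and value of joint case_lid below 0.06 rad and linear speed of case below 0.02 m/s and horizontal distance between lens and case below 0.025 m and velocity of joint swing1 between -0.05 and 0.05 rad/s and velocity of joint swing2 between -0.05 and 0.05 rad/s); the robot touches nothing.
It fails at once if the case's lid comes open (more than 0.25 rad) (value of joint case_lid above 0.25 rad).
It fails at once if the glue bottle, tin, jar or plane is moved more than 25 mm or tipped over (distance of any of glue, tin, jar, plane from where it was at the start of the episode above 0.025 m or angle between any of glue, tin, jar, plane's own z axis and vertical above 0.5 rad).
It also fails if it takes over 72 s, if anything falls off the work surface, if the arm or the gripper's body presses on something with over 40 N, if the wrist force passes 120 N, or if a joint passes its speed limit or range.

### The arm

A 6-joint arm with a two-finger parallel gripper is mounted at the origin on the work surface. World frame = base frame: x ahead of the robot, y to its left, z up, the work surface at z = 0. Lengths are in m, angles in rad, forces in N, time in s.
With the tool pointing down it reaches from about 0.375 to 0.9 m from the base axis. Payload 3.1 kg.
Tool frame: the origin (TCP) lies at the very end of the fingers, on their centre line; the grasp point (between the pads) lies 19 mm behind it (grip_depth is the distance from the TCP to the grasp point, in m); z points along the fingers, y is the line along which they close (so a half turn about z gives the same grasp; the last joint's range is limited). The gripper opens to 85 mm and grips with 20 to 120 N. Pads are 22 mm wide; open, the fingers measure 114 mm over their backs; the gripper's body (76 mm by 85 mm) begins 54 mm behind the grasp point. The pads swing forward as they close: fully open they stand 13 mm farther back than shut.
Start: joints at [-1.379, 0.527, 1.433, -0, 1.181, -0.178], TCP at [0.226, -0.582, 0.231] pointing down, gripper open.
Joint ranges: [-3.08, 3.08], [-0.75, 2.2], [0.22, 2.44], [-1.43, 4.57], [0, 2.65], [-2.85, 2.85]. Speed limits (rad/s): [2.79, 2.79, 3.14, 3.14, 3.14, 3.14].

### API

Orientations are given as a unit quaternion [x, y, z, w].
In Python, from station import * gives the robot as it stands.
- The arm moves only by the tool apply_moves, never from a script. Its argument "plan" is a list of rows, each a list of 7 numbers: the shift along the tool's x, y, z in m, then the turn, a rotation vector about the tool's x, y, z in rad, then the gripper command: -1 is fully open, 1 is shut, values between are in proportion. In form: [[dx, dy, dz, wx, wy, wz, jaw], ...]. A call has 1 to 8 rows; each row shifts and turns the commanded pose from where the row before left it, along the tool's axes as they then stand; what a row does not reach is not made up. A row lasts 1/8 s, in which the tool goes at most 62.5 mm and 10.7 degrees, less where a joint would pass 70% of its speed; a pose out of reach is approached as far as the arm can. A call is refused whole if a number of a shift passes 0.0625 or a number of a turn 0.188, either way. A call with a gripper value outside its range is refused whole. The fingers move at their own pace and stop on an object; "force" is the grip in N (left out, the last holds). Time passes only in rows, so rows that do not move let the fingers close. It gives the time, the measured TCP pose, the force, the opening and the grip force at its end, in the units of the state.
- sense(): the state, without advancing time (a new reading comes with each control period).
- snapshot(name): name is "side" or "top" or "wrist"; returns the picture (384x512x3 uint8, red, green, blue); there is no depth.
- calibration(name): a dict with "camera_matrix" (3x3 intrinsics, pixels), "R" (3x3) and "t" (3): a world point X has camera coordinates R X + t; the wrist camera has in their place "mount" (4x4, takes a point from camera to tool coordinates, whose origin is the TCP and whose axes are the flange's). Camera axes: x right, y down, z forward; pixel columns grow to the right and rows downward; lengths in m; the calibration is good to about 2 mm. A picture is of the moment at which its call begins: read the wrist's pose just before it. calibration takes no time and is no camera call.
- sign_off(): hands the job in; it is judged then, once.
The state is a dict: "t": time; "q": joint angles; "qd": joint speeds; "tau": joint torques, N m; "tcp_pos": TCP position; "tool_rot": TCP orientation; "force": force on the tool from outside, world axes, zero at the start; "ft_torque": the same for the moment, N m; "finger_gap": opening from 0.0 (shut) to 1.0 (fully open); "gripper_force": force on a finger pad.
Only numpy, scipy, OpenCV 4.12 (cv2) and the standard library are available. Lean on these libraries where they do the work, as an engineer would, in place of code of your own. Each camera call takes 0.05 s, during which the arm holds its last target. There are 200 camera calls.

## Working session

There is one attempt and no reset: what is moved stays moved. The work goes in short steps, Python scripts to look and compute and a tool call to move; the robot and the scene stay as the last step left them, time stands still between calls to the robot, and variables do not carry over. Pictures are saved under pics/ and viewed, at most 10 in all, crops included, and the job is handed in when it is done.

Besides the shell and the picture viewer there is one more tool, called as name([rows], argument=value, ...), one row to a line, values as JSON. apply_moves: Moves the arm, as the interface text tells. Its arguments: {"type":"object","properties":{"plan":{"type":"array"},"force":{"type":"number"}},"required":["plan"]}

```bash
mkdir -p pics; ls; python3 - <<'E'
from station import *
import cv2
print(sense())
for n in("side","top","wrist"):
    im=snapshot(n);cv2.imwrite(f"pics/{n}0.png",im[:,:,::-1])
    print(n,calibration(n))
E
```

```text
pics
{'t': 0.0, 'q': array([-1.37849634e+00,  5.28487965e-01,  1.43388940e+00, -1.42083197e-05,
        1.18137453e+00, -1.78517083e-01]), 'qd': array([ 6.31625317e-04, -9.73273133e-04, -3.34599502e-04,  3.03249782e-05,
       -7.55109376e-04, -2.57410806e-04]), 'tau': array([ 3.28299666e-05, -4.42343009e+01, -1.78025687e+01, -2.36768318e-05,
        8.56399827e-03,  7.78838199e-06]), 'tcp_pos': array([ 0.2263629 , -0.58181281,  0.23032431]), 'tool_rot': array([ 9.82859948e-01,  1.84350634e-01, -1.40092791e-05, -1.07954860e-03]), 'force': array([-0.21384938,  0.28538724,  0.53148036]), 'ft_torque': array([-0.01115302,  0.01373129, -0.00138032]), 'gripper_force': 0.0, 'finger_gap': 0.9996206706620209}
side {'camera_matrix': array([[405.03782414,   0.        , 256.22924459],
       [  0.        , 405.03782414, 191.40520737],
       [  0.        ,   0.        ,   1.        ]]), 'R': array([[ 0.97548289, -0.21933949,  0.01798117],
       [-0.13703012, -0.66928857, -0.73025718],
       [ 0.17220883,  0.70988942, -0.68293567]]), 't': array([-0.57411925,  0.16586127,  1.45321711])}
top {'ca
[... 202 characters left out ...]
7316,  0.00561782],
       [-0.9926882 , -0.02542916, -0.11799783],
       [ 0.11810212, -0.00263384, -0.99299796]]), 't': array([-0.05911305,  0.57003964,  1.39272866])}
wrist {'camera_matrix': array([[333.7848448 ,   0.        , 249.32529517],
       [  0.        , 333.7848448 , 190.96230599],
       [  0.        ,   0.        ,   1.        ]]), 'mount': array([[-1.49786931e-04, -9.62204488e-01, -2.72327929e-01,
         6.91354915e-02],
       [ 9.99999988e-01, -1.32616648e-04, -8.14554537e-05,
        -8.97576290e-04],
       [ 4.22615861e-05, -2.72327938e-01,  9.62204496e-01,
        -1.42404592e-01],
       [ 0.00000000e+00,  0.00000000e+00,  0.00000000e+00,
         1.00000000e+00]])}
```

View pics/top0.png

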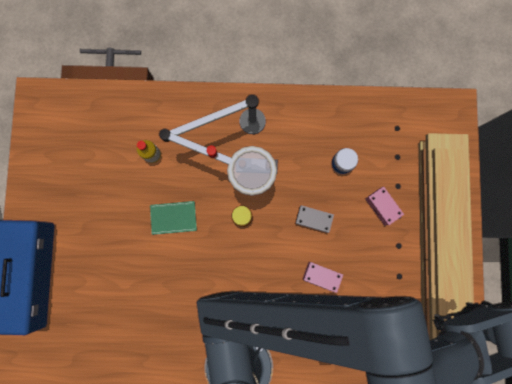

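View pics/side0.png

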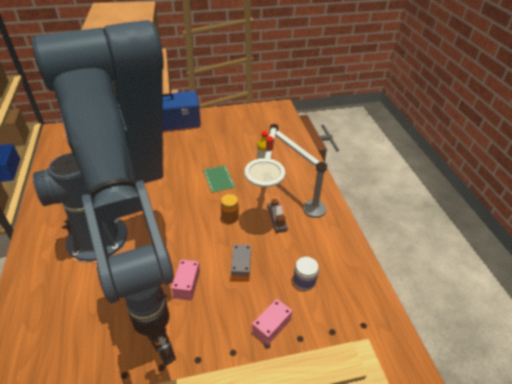

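The top view shows:
- grey case (315,219)
- two pink look-alikes (385,206) and (323,277)
- green mat (173,218)
- yellow-lidded jar (242,216)
- tin (346,160)
- glue (147,150)
- lens (252,170), knob (211,151), elbow (165,134) and post top (252,101)

In the side view the plane is under the lens at (278,215) and the case is at (241,262). The only grey-topped candidate is the one at (315,219). I'll measure it and confirm with a crop.

```bash
cat > h.py <<'E'
import numpy as np, cv2
from station import *
from scipy.spatial.transform import Rotation as Ro
def cam(n,s=None):
    c=calibration(n);K=c["camera_matrix"]
    if "R" in c: return K,c["R"],c["t"]
    s=s or sense();M=np.eye(4);M[:3,:3]=Ro.from_quat(s["tool_rot"]).as_matrix();M[:3,3]=s["tcp_pos"]
    W=np.linalg.inv(M@c["mount"]);return K,W[:3,:3],W[:3,3]
def ray(C,p):
    K,R,t=C;d=R.T@np.linalg.solve(K,[p[0],p[1],1]);return -R.T@t,d/np.linalg.norm(d)
def onz(C,p,z):
    o,d=ray(C,p);return o+d*(z-o[2])/d[2]
def tri(r1,r2):
    A=np.array([r1[1],-r2[1]]).T;k=np.linalg.lstsq(A,r2[0]-r1[0],rcond=None)[0]
    a=r1[0]+k[0]*r1[1];b=r2[0]+k[1]*r2[1];return (a+b)/2,np.linalg.norm(a-b)
def proj(C,X):
    K,R,t=C;x=K@(R@np.asarray(X)+t);return x[:2]/x[2]
def blob(im,lo,hi,box):
    x0,y0,x1,y1=box;hsv=cv2.cvtColor(im,cv2.COLOR_RGB2HSV)[y0:y1,x0:x1]
    m=cv2.inRange(hsv,np.array(lo),np.array(hi))
    c=max(cv2.findContours(m,cv2.RETR_EXTERNAL,cv2.CHAIN_APPROX_NONE)[0],key=cv2.contourArea)
    c=c.reshape(-1,2)+[x0,y0];M=cv2.moments(c)
    return c,np.array([M['m10'],M['m01']])/M['m00'],M['m00']
E
python3 - <<'E'
from h import *
T=cv2.imread('pics/top0.png')[:,:,::-1].copy();S=cv2.imread('pics/side0.png')[:,:,::-1].copy()
a=cv2.resize(T[190:300,270:420],(600,440),interpolation=2);b=cv2.resize(S[230:350,165:305],(600,514),interpolation=2)[:440]
cv2.imwrite('pics/crop.png',np.hstack([a[:, :],b])[::1,::1,::-1][:, :1200][:, ::1] if 0 else cv2.resize(np.hstack([a,b]),(800,293))[:,:,::-1])
h=lambda im,p:cv2.cvtColor(im,cv2.COLOR_RGB2HSV)[p[1],p[0]]
print(h(T,(315,215)),h(S,(241,254)),h(T,(173,218)),h(S,(218,180)),h(T,(211,151)),h(S,(268,143)),h(T,(242,216)),h(S,(230,200)))
ct,cs=cam('top'),cam('side')
for n,p,z in[('case',(315,217),.054),('mat',(173,218),.003),('jar',(242,215),.095),('tin',(346,160),.085),('glue',(143,146),.15),('lens',(252,170),.225),('knob',(211,151),.289),('elbow',(165,134),.23),('post',(252,101),.23),('pink1',(323,275),.054),('pink2',(384,205),.054)]:
    print(n,onz(ct,p,z).round(3))
for n,p,z in [('plane',(278,213),.03),('lens',(265,173),.225),('foot',(315,210),.005),('glue',(264,140),.15)]: print('side',n,onz(cs,p,z).round(3))
E
```

```text
[163  12 144] [ 18  22 139] [ 73 104 120] [ 62  89 132] [  1 183 192] [  6 199 114] [ 29 143 192] [ 21 189 235]
case [ 0.485 -0.234  0.054]
mat [0.473 0.233 0.003]
jar [0.484 0.    0.095]
tin [ 0.669 -0.327  0.085]
glue [0.683 0.307 0.15 ]
lens [ 0.605 -0.029  0.225]
knob [0.644 0.084 0.289]
elbow [0.703 0.224 0.23 ]
post [ 0.807 -0.023  0.23 ]
pink1 [ 0.302 -0.261  0.054]
pink2 [ 0.53  -0.457  0.054]
side plane [ 0.662 -0.041  0.03 ]
side lens [ 0.609 -0.028  0.225]
side foot [ 0.814 -0.032  0.005]
side glue [0.676 0.259 0.15 ]
```

View pics/crop.png

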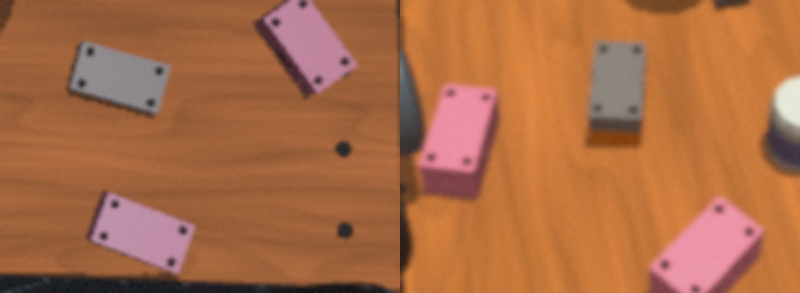

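View pics/wrist0.png

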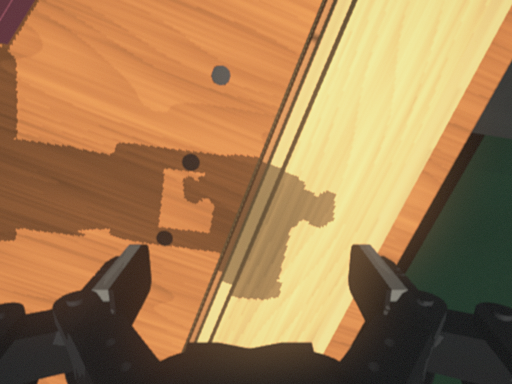

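The crop confirms that the object at top (315,219) / side (241,262) is the case: grey base above, orange lid below. The two pink blocks are the look-alikes. Next I'll measure precisely from both views.

```bash
python3 - <<'E'
from h import *
T=cv2.imread('pics/top0.png')[:,:,::-1].copy();S=cv2.imread('pics/side0.png')[:,:,::-1].copy()
ct,cs=cam('top'),cam('side')
def rect(C,c,z):
    P=np.array([onz(C,p,z)[:2] for p in c],np.float32);(x,y),(w,h),a=cv2.minAreaRect(P)
    if w<h:w,h,a=h,w,a+90
    return np.round([x,y,w,h,a],3)
b=(292,198,340,242)
c,m,A=blob(T,(0,0,95),(179,70,255),b);print('case top',m,A,rect(ct,c,.054))
c2,m2,A2=blob(S,(0,0,105),(179,60,255),(225,240,260,272));print('case side',m2,A2,rect(cs,c2,.054))
print('tri case top',tri(ray(ct,m),ray(cs,m2)))
c,m,A=blob(T,(55,70,40),(90,255,255),(140,190,210,245));print('mat top',rect(ct,c,.003))
c2,m2,A2=blob(S,(50,60,60),(90,255,255),(195,160,245,200));print('mat side',rect(cs,c2,.003),tri(ray(ct,m),ray(cs,m2)))
c,m,A=blob(T,(0,150,90),(8,255,255),(200,140,225,165));c2,m2,A2=blob(S,(0,150,90),(8,255,255),(262,120,280,160))
print('knob',m,A,m2,A2,tri(ray(ct,m),ray(cs,m2)),onz(ct,m,.27))
c,m,A=blob(T,(0,0,190),(179,40,255),(222,140,285,200));c2,m2,A2=blob(S,(0,0,190),(179,60,255),(240,155,290,190))
e=cv2.minEnclosingCircle(c);e2=cv2.fitEllipse(c2);print('lens',e,e2,tri(ray(ct,e[0]),ray(cs,e2[0])))
E
```

```text
case top [314.3486716  218.62311695] 608.5 [ 4.8000e-01 -2.3100e-01  1.1100e-01  6.2000e-02  7.5847e+01]
case side [240.82380347 258.52562474] 393.5 [ 4.8200e-01 -2.3500e-01  1.0600e-01  5.5000e-02  7.8071e+01]
tri case top (array([ 0.48185996, -0.23294452,  0.04604201]), np.float64(0.0024335417477855826))
mat top [4.7500e-01 2.3300e-01 1.4500e-01 9.1000e-02 9.6959e+01]
mat side [4.7800e-01 2.3100e-01 1.3700e-01 8.8000e-02 9.6791e+01] (array([ 0.47702384,  0.23385952, -0.0018388 ]), np.float64(0.001462077340560072))
knob [211.33333333 149.82993197] 73.5 [268.10982659 139.79576108] 86.5 (array([0.64755495, 0.08439894, 0.27903429]), np.float64(0.00407327117682239)) [0.6515223  0.08514827 0.27      ]
lens ((238.3737335205078, 171.7036590576172), 23.39051628112793) ((264.6506652832031, 170.84548950195312), (27.360471725463867, 38.41844177246094), 90.69921112060547) (array([0.61040514, 0.01041266, 0.20079913]), np.float64(0.01428489454443326))
```

apply_moves([
  [0, 0, -0.05, 0, 0, 0, -1],
  [0, 0, -0.05, 0, 0, 0, -1],
], force=60)

```text
t: 0.4
tcp_pos: [0.2263, -0.5819, 0.3313]
tool_rot: [0.983, 0.184, -0.0, -0.001]
force: [-0.3, -1.0, 0.6]
finger_gap: 0.998
gripper_force: 0.0
```

```bash
python3 - <<'E'
from h import *
s=sense();print(s['t'],s['q'],s['tcp_pos'],s['tool_rot'])
E
```

```text
0.4 [-1.37858576e+00  4.36764806e-01  1.30489087e+00 -3.07813412e-06
  1.40292650e+00 -1.78540296e-01] [ 0.22633081 -0.58191976  0.33126373] [ 9.82865976e-01  1.84315597e-01 -1.17338365e-05 -1.49471692e-03]
```

apply_moves([
  [0.038, -0.0183, 0.0184, 0, 0, 0, -1],
  [0.038, -0.0183, 0.0184, 0, 0, 0, -1],
  [0.038, -0.0183, 0.0184, 0, 0, 0, -1],
  [0.038, -0.0183, 0.0184, 0, 0, 0, -1],
  [0.038, -0.0183, 0.0184, 0, 0, 0, -1],
  [0.038, -0.0183, 0.0184, 0, 0, 0, -1],
  [0.038, -0.0183, 0.0184, 0, 0, 0, -1],
  [0.038, -0.0183, 0.0184, 0, 0, 0, -1],
])

```text
t: 1.4
tcp_pos: [0.4575, -0.3348, 0.1834]
tool_rot: [0.983, 0.184, -0.0, -0.0]
force: [0.5, -0.4, -0.2]
finger_gap: 1.0
gripper_force: 0.0
```

apply_moves([
  [0, 0, 0, 0, 0, -0.1615, -1],
  [0, 0, 0, 0, 0, -0.1615, -1],
  [0, 0, 0, 0, 0, -0.1615, -1],
  [0, 0, 0, 0, 0, -0.1615, -1],
  [0, 0, 0, 0, 0, -0.1615, -1],
  [0, 0, 0, 0, 0, -0.1615, -1],
])

```text
t: 2.15
tcp_pos: [0.4566, -0.3357, 0.1838]
tool_rot: [0.782, 0.623, -0.0, -0.0]
force: [0.1, 0.8, -0.4]
finger_gap: 0.998
gripper_force: 0.0
```

```bash
cat >> h.py <<'E'
def st():
    s=sense();np.set_printoptions(precision=4,suppress=True)
    print(round(s['t'],2),'q',s['q'],'p',s['tcp_pos'],'rot',s['tool_rot'],'F',s['force'],'gap',round(s['finger_gap'],3),round(s['gripper_force'],1));return s
def pose(yaw,tilt,deg=True):
    "tool y horizontal at heading yaw; tilt about tool y from straight down"
    y=np.radians(yaw);Y=np.array([np.cos(y),np.sin(y),0]);Z=np.array([0,0,-1.]);X=np.cross(Y,Z)
    return Ro.from_matrix(np.array([X,Y,Z]).T)*Ro.from_rotvec([0,np.radians(tilt),0])
def delta(s,p,R):
    "shift (tool axes now) and turn from state s to pose p,R"
    R0=Ro.from_quat(s['tool_rot']);return R0.inv().apply(np.asarray(p)-s['tcp_pos']),(R0.inv()*R).as_rotvec()
E
python3 - <<'E'
from h import *
st();im=snapshot('wrist');cv2.imwrite('pics/w1.png',im[:,:,::-1])
E
```

```text
2.15 q [-0.8311  0.5101  1.6284 -0.      1.0037 -0.6054] p [ 0.4566 -0.3357  0.1838] rot [ 0.7822  0.623  -0.     -0.0003] F [ 0.0588  0.8292 -0.4458] gap 0.998 0.0
```

View pics/w1.png

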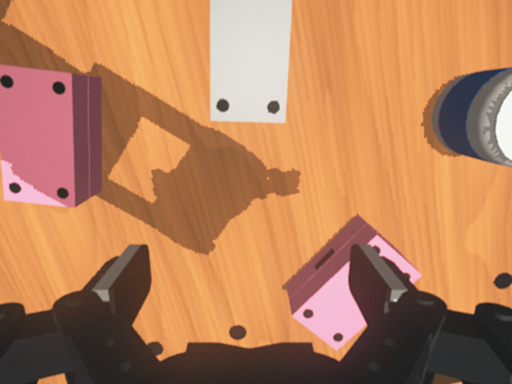

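The wrist view shows the case top (white-grey) at columns 210–290 with its near end at row ~121. It's nearly square to the tool. I'll tilt 30° and look again.

apply_moves([
  [0, 0, 0, 0, 0.1745, 0, -1],
  [0, 0, 0, 0, 0.1745, 0, -1],
  [0, 0, 0, 0, 0.1746, 0, -1],
  [0, 0, 0, 0, 0, 0, -1],
])

```text
t: 2.7
tcp_pos: [0.4557, -0.3382, 0.1822]
tool_rot: [0.759, 0.597, 0.202, -0.161]
force: [-0.2, -0.1, 0.7]
finger_gap: 0.996
gripper_force: 0.0
```

```bash
python3 - <<'E'
from h import *
W0=cv2.imread('pics/w1.png')[:,:,::-1].copy()
s0=dict(tcp_pos=np.array([.4566,-.3357,.1838]),tool_rot=np.array([.7822,.623,0,-.0003]));C0=cam('wrist',s0)
def corners(im,C):
    m=cv2.inRange(cv2.cvtColor(im,cv2.COLOR_RGB2HSV),np.array((0,0,110)),np.array((179,45,255)))
    m[:, :150]=0;m[:,400:]=0;m[230:]=0
    c=max(cv2.findContours(m,0,1)[0],key=cv2.contourArea);ep=cv2.approxPolyDP(c,6,True).reshape(-1,2);return ep,cv2.contourArea(c)
print(corners(W0,C0))
s=st();im=snapshot('wrist');cv2.imwrite('pics/w2.png',im[:,:,::-1]);C=cam('wrist',s)
e,A=corners(im,C);print(e,A)
for p in e: print(p,onz(C,p,.054))
for p in corners(W0,C0)[0]: print(p,onz(C0,p,.054))
c=(.481,-.233,.054);print(proj(C,c),delta(s,[.4797,-.2384,.011],pose(-13.5,30)))
E
```

```text
(array([[210,   0],
       [211, 119],
       [284, 121],
       [291,   0]], dtype=int32), 9284.0)
2.7 q [-1.0266  0.6526  1.4689  0.3617  1.4211 -0.9174] p [ 0.4557 -0.3382  0.1822] rot [ 0.759   0.5975  0.2024 -0.1611] F [-0.1779 -0.1328  0.7069] gap 0.996 0.0
[[220  89]
 [215 200]
 [280 201]
 [280  90]] 7031.5
[220  89] [ 0.4657 -0.1736  0.054 ]
[215 200] [ 0.4382 -0.279   0.054 ]
[280 201] [ 0.4934 -0.2933  0.054 ]
[280  90] [ 0.5212 -0.1882  0.054 ]
[210   0] [ 0.459  -0.1953  0.054 ]
[211 119] [ 0.4381 -0.2777  0.054 ]
[284 121] [ 0.4945 -0.2923  0.054 ]
[291   0] [ 0.5165 -0.2086  0.054 ]
[250.1069 141.7667] (array([0.0034, 0.0004, 0.1996]), array([-0.0021,  0.0002, -0.002 ]))
```

View pics/w2.png

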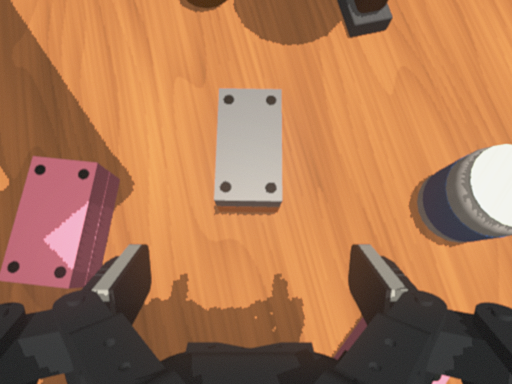

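Wrist view: the case corners are (220,89), (215,200), (280,201) and (280,90). On z = 0.054 they agree with the first wrist view within 1.5 mm and span 109 x 57 mm, which confirms height and size. The centre is (0.480,-0.2335), yaw 75°. I'll grasp it now.

apply_moves([
  [0.003, -0.001, 0.055, 0, 0, 0.01, -1],
  [0, 0, 0.055, 0, 0, 0.01, -1],
  [0, 0, 0.055, 0, 0, 0, -1],
  [0, 0, 0.035, 0, 0, 0, -1],
  [0, 0, 0, 0, 0, 0, -1],
])

```text
t: 3.38
tcp_pos: [0.4784, -0.2317, 0.0118]
tool_rot: [0.762, 0.593, 0.2, -0.166]
force: [0.7, -0.1, -0.2]
finger_gap: 1.0
gripper_force: 0.0
```

apply_moves([
  [0, 0, 0, 0, 0, 0, 1],
  [0, 0, 0, 0, 0, 0, 1],
  [0, 0, 0, 0, 0, 0, 1],
  [0, 0, 0, 0, 0, 0, 1],
  [0, 0, 0, 0, 0, 0, 1],
  [0, 0, 0, 0, 0, 0, 1],
], force=60)

```text
t: 4.12
tcp_pos: [0.48, -0.2372, 0.0143]
tool_rot: [0.763, 0.592, 0.202, -0.161]
force: [-0.4, 0.2, 7.1]
finger_gap: 0.696
gripper_force: 64.7
```

```bash
python3 - <<'E'
from h import *
s=st();print(delta(s,[.478,-.2388,.011],pose(-13.5,30)))
E
```

```text
4.12 q [-0.8984  0.8595  1.6742  0.4852  1.0049 -0.9934] p [ 0.48   -0.2372  0.0143] rot [ 0.7632  0.5923  0.2018 -0.1612] F [-0.3626  0.2185  7.0585] gap 0.696 64.7
(array([-0.0034, -0.0015,  0.0018]), array([ 0.0006,  0.0011, -0.0151]))
```

apply_moves([
  [0.01, 0, -0.0173, 0, 0, 0, 1],
  [0.025, 0, -0.0433, 0, 0, 0, 1],
  [0.025, 0, -0.0433, 0, 0, 0, 1],
  [0.025, 0, -0.0433, 0, 0, 0, 1],
  [0.015, 0, -0.026, 0, 0, 0, 1],
  [0, 0, 0, 0, 0, 0, 1],
])

```text
t: 4.88
tcp_pos: [0.4819, -0.2376, 0.215]
tool_rot: [0.763, 0.593, 0.201, -0.159]
force: [-0.2, -0.2, -4.7]
finger_gap: 0.695
gripper_force: 65.9
```

```bash
cat >> h.py <<'E'
from scipy.spatial.transform import Slerp
def rows(p0,R0,p1,R1,n):
    "body-frame rows from pose 0 to pose 1, straight line"
    sl=Slerp([0,1],Ro.concatenate([R0,R1]));out=[]
    for i in range(n):
        a,b=sl(i/n),sl((i+1)/n)
        out.append([round(float(v),4)+0. for v in np.r_[a.inv().apply((p1-p0)/n),(a.inv()*b).as_rotvec()]])
    return out
E
python3 - <<'E'
from h import *
s=st();im=snapshot('side');cv2.imwrite('pics/s1.png',im[:,:,::-1])
Rg=Ro.from_quat([.7632,.5923,.2018,-.1612]);ct=Rg.inv().apply(np.array([.4796,-.2335,.027])-[.48,-.2372,.0143]);print('c in tool',ct)
p,R=s['tcp_pos'],Ro.from_quat(s['tool_rot'])
for c,yaw,t,n in[((.41,-.10,.23),-8,10,6),((.41,.08,.23),0,-25,6),((.476,.233,.20),7,-60,6)]:
    R1=pose(yaw,t);p1=np.array(c)-R1.apply(ct);print('->',p1)
    for r in rows(p,R,p1,R1,n):print(r)
    p,R=p1,R1
E
```

```text
4.88 q [-0.8955  0.5446  1.585   0.4131  1.3646 -0.804 ] p [ 0.4819 -0.2376  0.215 ] rot [ 0.7634  0.5929  0.2009 -0.1591] F [-0.1661 -0.1992 -4.7015] gap 0.695 65.9
c in tool [ 0.0094 -0.0014 -0.0093]
-> [ 0.4103 -0.1077  0.2193]
[0.016, -0.0169, 0.0084, 0.0055, -0.0573, -0.0175]
[0.0167, -0.0166, 0.0075, 0.0055, -0.0573, -0.0175]
[0.0174, -0.0162, 0.0067, 0.0055, -0.0573, -0.0175]
[0.0181, -0.0159, 0.0057, 0.0055, -0.0573, -0.0175]
[0.0186, -0.0155, 0.0048, 0.0055, -0.0573, -0.0175]
[0.0192, -0.0152, 0.0038, 0.0055, -0.0573, -0.0175]
-> [0.4114 0.0676 0.2256]
[0.0287, -0.0039, 0.004, -0.0031, -0.1016, -0.0234]
[0.029, -0.0032, 0.001, -0.0031, -0.1016, -0.0234]
[0.0291, -0.0025, -0.0019, -0.0031, -0.1016, -0.0234]
[0.0288, -0.0018, -0.0049, -0.0031, -0.1016, -0.0234]
[0.0282, -0.0012, -0.0078, -0.0031, -0.1016, -0.0234]
[0.0273, -0.0005, -0.0106, -0.0031, -0.1016, -0.0234]
-> [0.4789 0.2206 0.2035]
[0.0247, 0.0113, -0.0074, -0.014, -0.1017, -0.0152]
[0.0236, 0.0117, -0.0097, -0.014, -0.1017, -0.0152]
[0.0223, 0.0122, -0.0119, -0.014, -0.1017, -0.0152]
[0.0208, 0.0128, -0.0139, -0.014, -0.1017, -0.0152]
[0.0191, 0.0133, -0.0158, -0.014, -0.1017, -0.0152]
[0.0172, 0.0138, -0.0174, -0.014, -0.1017, -0.0152]
```

View pics/s1.png

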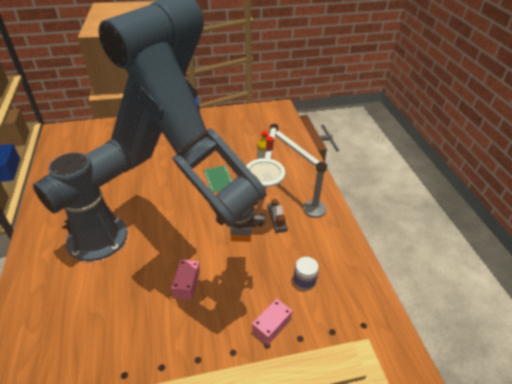

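The case is held up under the gripper at (240,232). The case and the lens look well apart. I'll carry it round while turning.

apply_moves([
  [0.016, -0.017, 0.0084, 0.0055, -0.0573, -0.0175, 1],
  [0.0167, -0.0166, 0.0075, 0.0055, -0.0573, -0.0175, 1],
  [0.0174, -0.0162, 0.0067, 0.0055, -0.0573, -0.0175, 1],
  [0.0181, -0.0159, 0.0057, 0.0055, -0.0573, -0.0175, 1],
  [0.0186, -0.0155, 0.0048, 0.0055, -0.0573, -0.0175, 1],
  [0.0192, -0.0152, 0.0038, 0.0055, -0.0573, -0.0175, 1],
])

```text
t: 5.68
tcp_pos: [0.4077, -0.1049, 0.2161]
tool_rot: [0.752, 0.653, 0.065, -0.063]
force: [-0.3, 0.1, -4.1]
finger_gap: 0.693
gripper_force: 65.7
```

apply_moves([
  [0.0287, -0.0039, 0.004, -0.0031, -0.1016, -0.0234, 1],
  [0.029, -0.0032, 0.001, -0.0031, -0.1016, -0.0234, 1],
  [0.0291, -0.0025, -0.0019, -0.0031, -0.1016, -0.0234, 1],
  [0.0288, -0.0018, -0.0049, -0.0031, -0.1016, -0.0234, 1],
  [0.0282, -0.0012, -0.0078, -0.0031, -0.1016, -0.0234, 1],
  [0.0273, -0.0005, -0.0106, -0.0031, -0.1016, -0.0234, 1],
])

```text
t: 6.42
tcp_pos: [0.4089, 0.0699, 0.2237]
tool_rot: [0.69, 0.691, -0.154, 0.149]
force: [-0.3, -0.3, -4.2]
finger_gap: 0.695
gripper_force: 65.7
```

```bash
python3 - <<'E'
from h import *
s=st()
ct=np.array([.0094,-.0014,-.0093])
p,R=s['tcp_pos'],Ro.from_quat(s['tool_rot'])
for c,yaw,t,n in[((.476,.233,.20),7,-60,6),((.476,.233,.075),7,-60,3)]:
    R1=pose(yaw,t);p1=np.array(c)-R1.apply(ct);print('->',p1)
    for r in rows(p,R,p1,R1,n):print(r)
    p,R=p1,R1
E
```

```text
6.42 q [ 0.1952  0.355   1.885  -0.4914  1.0538  0.4723] p [0.4089 0.0699 0.2237] rot [ 0.6898  0.6914 -0.1544  0.1493] F [-0.3382 -0.2943 -4.183 ] gap 0.695 65.7
-> [0.4789 0.2205 0.2035]
[0.0242, 0.0117, -0.0075, -0.0148, -0.1023, -0.0143]
[0.0231, 0.0122, -0.0098, -0.0148, -0.1023, -0.0143]
[0.0218, 0.0127, -0.0119, -0.0148, -0.1023, -0.0143]
[0.0203, 0.0132, -0.0139, -0.0148, -0.1023, -0.0143]
[0.0186, 0.0136, -0.0157, -0.0148, -0.1023, -0.0143]
[0.0167, 0.0141, -0.0173, -0.0148, -0.1023, -0.0143]
-> [0.4789 0.2205 0.0785]
[0.0361, 0.0, 0.0208, 0.0, 0.0, 0.0]
[0.0361, 0.0, 0.0208, 0.0, 0.0, 0.0]
[0.0361, 0.0, 0.0208, 0.0, 0.0, 0.0]
```

apply_moves([
  [0.0242, 0.0117, -0.0075, -0.0148, -0.1023, -0.0143, 1],
  [0.0231, 0.0122, -0.0098, -0.0148, -0.1023, -0.0143, 1],
  [0.0218, 0.0127, -0.0119, -0.0148, -0.1023, -0.0143, 1],
  [0.0203, 0.0132, -0.0139, -0.0148, -0.1023, -0.0143, 1],
  [0.0186, 0.0136, -0.0157, -0.0148, -0.1023, -0.0143, 1],
  [0.0167, 0.0141, -0.0173, -0.0148, -0.1023, -0.0143, 1],
  [0, 0, 0, 0, 0, 0, 1],
])

```text
t: 7.3
tcp_pos: [0.4796, 0.2215, 0.2005]
tool_rot: [0.573, 0.65, -0.331, 0.373]
force: [-0.4, -0.5, -3.4]
finger_gap: 0.696
gripper_force: 65.9
```

```bash
python3 - <<'E'
from h import *
s=st();ims=[snapshot(n) for n in('top','side')]
cv2.imwrite('pics/ts2.png',np.hstack([cv2.resize(ims[0][120:290,90:290],(400,340)),cv2.resize(ims[1][90:260,150:350],(400,340))])[:,:,::-1])
ct=np.array([.0094,-.0014,-.0093]);R1=pose(7,-60)
print(delta(s,np.array([.476,.233,.075])-R1.apply(ct),R1), 'case',s['tcp_pos']+Ro.from_quat(s['tool_rot']).apply(ct))
E
```

```text
7.3 q [ 0.645   0.789   1.4787 -0.8472  1.5788  0.8405] p [0.4796 0.2215 0.2005] rot [ 0.573   0.6503 -0.3309  0.3731] F [-0.4261 -0.4874 -3.4344] gap 0.696 65.9
(array([ 0.105 , -0.0005,  0.0621]), array([ 0.0007, -0.0029,  0.0036])) case [0.4767 0.234  0.197 ]
```

View pics/ts2.png

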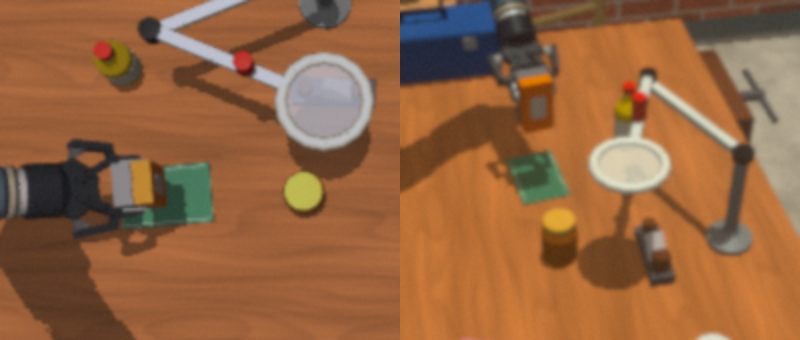

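The two views show the case upright in the grip: lid shut and facing −y, grey base on the gripper side, above the mat. I'll lower it onto its end.

apply_moves([
  [0.036, 0, 0.021, 0, 0, 0, 1],
  [0.036, 0, 0.021, 0, 0, 0, 1],
  [0.033, 0, 0.019, 0, 0, 0, 1],
  [0.004, 0, 0.0023, 0, 0, 0, 1],
  [0.003, 0, 0.0017, 0, 0, 0, 1],
  [0, 0, 0, 0, 0, 0, 1],
])

```text
t: 8.15
tcp_pos: [0.4818, 0.22, 0.0777]
tool_rot: [0.576, 0.648, -0.328, 0.375]
force: [0.1, 0.2, -3.7]
finger_gap: 0.694
gripper_force: 65.7
```

```bash
python3 - <<'E'
from h import *
s=st()
ct=np.array([.0094,-.0014,-.0093]);print('case',s['tcp_pos']+Ro.from_quat(s['tool_rot']).apply(ct))
E
```

```text
8.15 q [ 0.6413  0.9763  1.4865 -0.8593  1.4466  0.9955] p [0.4818 0.22   0.0777] rot [ 0.5759  0.6481 -0.3283  0.3749] F [ 0.1263  0.2181 -3.6622] gap 0.694 65.7
case [0.4789 0.2325 0.0742]
```

apply_moves([
  [0.0045, 0, 0.0026, 0, 0, 0, 1],
  [0.0045, 0, 0.0026, 0, 0, 0, 1],
  [0, 0, 0, 0, 0, 0, 1],
  [0, 0, 0, 0, 0, 0, 1],
])

```text
t: 8.65
tcp_pos: [0.4812, 0.2199, 0.0658]
tool_rot: [0.575, 0.648, -0.329, 0.375]
force: [-0.2, 0.1, -3.2]
finger_gap: 0.693
gripper_force: 65.7
```

apply_moves([
  [0.0026, 0, 0.0015, 0, 0, 0, 1],
  [0, 0, 0, 0, 0, 0, 1],
  [0, 0, 0, 0, 0, 0, 1],
])

```text
t: 9.02
tcp_pos: [0.4812, 0.2199, 0.0628]
tool_rot: [0.575, 0.648, -0.329, 0.375]
force: [0.1, -0.1, -3.6]
finger_gap: 0.695
gripper_force: 65.7
```

apply_moves([
  [0.0013, 0, 0.0008, 0, 0, 0, 1],
  [0, 0, 0, 0, 0, 0, 1],
])

```text
t: 9.28
tcp_pos: [0.4814, 0.2199, 0.062]
tool_rot: [0.575, 0.648, -0.329, 0.375]
force: [-0.5, 1.5, 0.4]
finger_gap: 0.697
gripper_force: 66.3
```

apply_moves([
  [0.0013, 0, 0.0008, 0, 0, 0, 1],
  [0, 0, 0, 0, 0, 0, 1],
])

```text
t: 9.52
tcp_pos: [0.4814, 0.22, 0.062]
tool_rot: [0.575, 0.648, -0.33, 0.376]
force: [-1.1, 4.4, 6.5]
finger_gap: 0.697
gripper_force: 67.0
```

apply_moves([
  [0, 0, 0, 0, 0, 0, 0.2],
  [0, 0, 0, 0, 0, 0, -0.3],
  [0, 0, 0, 0, 0, 0, -1],
  [0, 0, 0, 0, 0, 0, -1],
  [0, 0, 0, 0, 0, 0, -1],
])

```text
t: 10.15
tcp_pos: [0.4813, 0.2196, 0.0596]
tool_rot: [0.575, 0.648, -0.329, 0.375]
force: [0.0, -0.1, -0.2]
finger_gap: 1.002
gripper_force: 0.0
```

apply_moves([
  [0, 0, -0.02, 0, 0, 0, -1],
  [0, 0, -0.04, 0, 0, 0, -1],
  [0, 0, -0.05, 0, 0, 0, -1],
  [0, 0, -0.05, 0, 0, 0, -1],
  [-0.02, 0, -0.02, 0, 0, 0, -1],
  [0, 0, 0, 0, 0, 0, -1],
])

```text
t: 10.9
tcp_pos: [0.4634, 0.3669, 0.1698]
tool_rot: [0.576, 0.649, -0.326, 0.375]
force: [-0.0, -0.2, -0.4]
finger_gap: 1.002
gripper_force: 0.0
```

```bash
python3 - <<'E'
from h import *
s=st();ims=[snapshot(n) for n in('wrist','side')]
cv2.imwrite('pics/ws3.png',np.hstack([cv2.resize(ims[0],(453,340)),cv2.resize(ims[1][90:260,150:320],(340,340))])[:,:,::-1])
print('z',Ro.from_quat(s['tool_rot']).as_matrix())
E
```

```text
10.9 q [ 0.817   0.9365  1.187  -0.7483  1.7727  0.8454] p [0.4634 0.3669 0.1698] rot [ 0.5761  0.6489 -0.3261  0.3752] F [-0.0336 -0.1673 -0.4298] gap 1.002 0.0
z [[-0.0548  0.9923  0.1112]
 [ 0.5029  0.1237 -0.8554]
 [-0.8626  0.009  -0.5058]]
```

View pics/ws3.png

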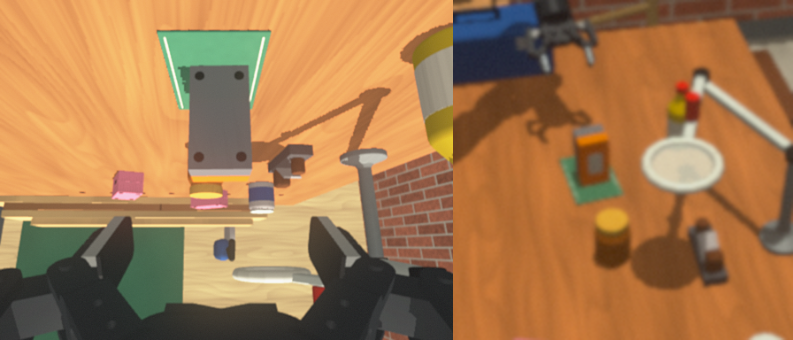

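The case stands upright on the mat with its lid shut: wrist part (220,120), side crop (592,160). I'll regrasp it from above, leaning from the other side.

```bash
python3 - <<'E'
from h import *
s=sense()
p,R=s['tcp_pos'],Ro.from_quat(s['tool_rot'])
for c,t,n in[((.47,.30,.29),-35,4),((.482,.2,.28),5,5),((.487,.164,.174),40,5),((.4766,.2472,.0734),40,4)]:
    R1=pose(7,t);p1=np.array(c);print('->',p1)
    for r in rows(p,R,p1,R1,n):print(r)
    p,R=p1,R1
E
```

```text
-> [0.47 0.3  0.29]
[-0.0347, 0.0, -0.0014, 0.0006, 0.1083, -0.0006]
[-0.0343, 0.0, -0.0052, 0.0006, 0.1083, -0.0006]
[-0.0336, -0.0001, -0.0089, 0.0006, 0.1083, -0.0006]
[-0.0324, -0.0001, -0.0124, 0.0006, 0.1083, -0.0006]
-> [0.482 0.2   0.28 ]
[-0.0154, -0.0001, 0.0132, 0.0, 0.1396, 0.0]
[-0.017, -0.0001, 0.0109, 0.0, 0.1396, 0.0]
[-0.0184, -0.0001, 0.0084, 0.0, 0.1396, 0.0]
[-0.0194, -0.0001, 0.0058, 0.0, 0.1396, 0.0]
[-0.02, -0.0001, 0.0031, 0.0, 0.1396, 0.0]
-> [0.487 0.164 0.174]
[-0.0091, 0.0001, 0.0205, 0.0, 0.1222, 0.0]
[-0.0115, 0.0001, 0.0192, 0.0, 0.1222, 0.0]
[-0.0138, 0.0001, 0.0177, 0.0, 0.1222, 0.0]
[-0.0158, 0.0001, 0.0159, 0.0, 0.1222, 0.0]
[-0.0176, 0.0001, 0.0138, 0.0, 0.1222, 0.0]
-> [0.4766 0.2472 0.0734]
[-0.0001, 0.0, 0.0327, 0.0, 0.0, 0.0]
[-0.0001, 0.0, 0.0327, 0.0, 0.0, 0.0]
[-0.0001, 0.0, 0.0327, 0.0, 0.0, 0.0]
[-0.0001, 0.0, 0.0327, 0.0, 0.0, 0.0]
```

apply_moves([
  [-0.0347, 0, -0.0014, 0, 0.1083, 0, -1],
  [-0.0343, 0, -0.0052, 0, 0.1083, 0, -1],
  [-0.0336, 0, -0.0089, 0, 0.1083, 0, -1],
  [-0.0324, 0, -0.0124, 0, 0.1083, 0, -1],
])

```text
t: 11.5
tcp_pos: [0.47, 0.2985, 0.2897]
tool_rot: [0.633, 0.714, -0.198, 0.225]
force: [0.0, -0.4, -0.6]
finger_gap: 0.998
gripper_force: 0.0
```

apply_moves([
  [-0.0154, 0, 0.0132, 0, 0.1396, 0, -1],
  [-0.017, 0, 0.0109, 0, 0.1396, 0, -1],
  [-0.0184, 0, 0.0084, 0, 0.1396, 0, -1],
  [-0.0194, 0, 0.0058, 0, 0.1396, 0, -1],
  [-0.02, 0, 0.0031, 0, 0.1396, 0, -1],
])

```text
t: 12.12
tcp_pos: [0.482, 0.1988, 0.2794]
tool_rot: [0.663, 0.748, 0.031, -0.033]
force: [1.0, -0.8, -0.3]
finger_gap: 0.996
gripper_force: 0.0
```

apply_moves([
  [-0.0091, 0, 0.0205, 0, 0.1222, 0, -1],
  [-0.0115, 0, 0.0192, 0, 0.1222, 0, -1],
  [-0.0138, 0, 0.0177, 0, 0.1222, 0, -1],
  [-0.0158, 0, 0.0159, 0, 0.1222, 0, -1],
  [-0.0176, 0, 0.0138, 0, 0.1222, 0, -1],
  [0, 0, 0, 0, 0, 0, -1],
])

```text
t: 12.88
tcp_pos: [0.4864, 0.1621, 0.1715]
tool_rot: [0.625, 0.701, 0.226, -0.258]
force: [-1.0, -0.6, 0.4]
finger_gap: 0.999
gripper_force: 0.0
```

```bash
python3 - <<'E'
from h import *
s=st();im=snapshot('wrist');cv2.imwrite('pics/w4.png',im[:,:,::-1]);C=cam('wrist',s)
print(delta(s,[.4766,.2472,.0734],pose(7,40)))
ux=np.array([.9925,.122,0]);uy=np.array([-.122,.9925,0]);c=np.array([.4784,.2325,.113])
for a,b in((-30,-27),(30,-27),(30,27),(-30,27)): print(proj(C,c+a/1e3*ux+b/1e3*uy))
E
```

```text
12.88 q [-0.2734  0.5792  1.832   0.7076  1.1546 -0.825 ] p [0.4864 0.1621 0.1715] rot [ 0.6251  0.7012  0.2263 -0.2576] F [-0.9798 -0.6207  0.3751] gap 0.999 0.0
(array([0.0024, 0.0006, 0.1302]), array([ 0.0002, -0.0018, -0.0075]))
[206.2468 209.5456]
[294.5652 208.8712]
[290.0752 141.2941]
[209.6467 141.9432]
```

View pics/w4.png

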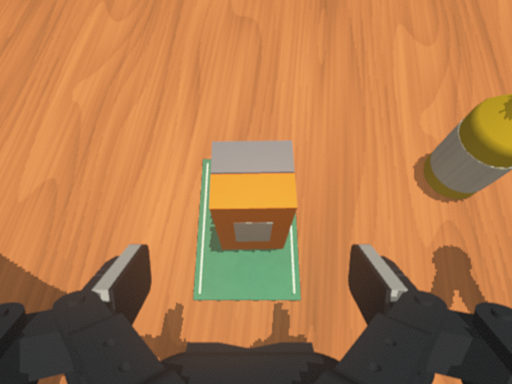

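The top end is at cols 210–297, rows 141–209, matching the prediction within 3 px. The seam is at row 172. I'll advance and grip.

apply_moves([
  [0.0024, 0.001, 0.0335, 0, 0, -0.007, -1],
  [0, 0, 0.0335, 0, 0, 0, -1],
  [0, 0, 0.0335, 0, 0, 0, -1],
  [0, 0, 0.0295, 0, 0, 0, -1],
  [0, 0, 0, 0, 0, 0, -1],
])

```text
t: 13.55
tcp_pos: [0.4768, 0.251, 0.0767]
tool_rot: [0.619, 0.707, 0.228, -0.255]
force: [-0.1, -0.0, 0.1]
finger_gap: 1.0
gripper_force: 0.0
```

apply_moves([
  [0, 0, 0, 0, 0, 0, 1],
  [0, 0, 0, 0, 0, 0, 1],
  [0, 0, 0, 0, 0, 0, 1],
  [0, 0, 0, 0, 0, 0, 1],
  [0, 0, 0, 0, 0, 0, 1],
], force=60)

```text
t: 14.18
tcp_pos: [0.4789, 0.2486, 0.078]
tool_rot: [0.62, 0.706, 0.23, -0.254]
force: [-2.2, -1.7, 7.7]
finger_gap: 0.696
gripper_force: 58.0
```

```bash
python3 - <<'E'
from h import *
s=st();p,R=s['tcp_pos'],Ro.from_quat(s['tool_rot'])
ct=R.inv().apply(np.array([.479,.2325,.058])-p);print('c in tool',ct)
c0=np.array([.479,.2325,.058])
for c,t,n in[(c0+[0,0,.07],40,2),((.477,.235,.17),-5,5),((.476,.234,.13),-50,5),((.476,.233,.042),-50,2)]:
    R1=pose(7,t);p1=np.array(c)-R1.apply(ct);print('->',p1)
    for r in rows(p,R,p1,R1,n):print(r)
    p,R=p1,R1
E
```

```text
14.18 q [-0.1049  0.7534  1.8832  0.9055  0.9252 -0.9536] p [0.4789 0.2486 0.078 ] rot [ 0.6197  0.7061  0.2299 -0.2541] F [-2.2378 -1.6585  7.7159] gap 0.696 58.0
c in tool [-0.0251 -0.0021  0.005 ]
-> [0.4792 0.2487 0.148 ]
[0.0225, 0.0005, -0.0268, 0.0023, -0.0007, 0.0048]
[0.0225, 0.0003, -0.0268, 0.0023, -0.0007, 0.0048]
-> [0.476  0.2606 0.1728]
[0.0051, -0.0003, -0.0022, 0.0, -0.1571, 0.0]
[0.0046, -0.0003, -0.003, 0.0, -0.1571, 0.0]
[0.0041, -0.0003, -0.0037, 0.0, -0.1571, 0.0]
[0.0035, -0.0003, -0.0043, 0.0, -0.1571, 0.0]
[0.0028, -0.0003, -0.0048, 0.0, -0.1571, 0.0]
-> [0.4757 0.2541 0.1139]
[-0.0002, -0.0002, 0.0118, 0.0, -0.1571, 0.0]
[0.0016, -0.0002, 0.0117, 0.0, -0.1571, 0.0]
[0.0034, -0.0002, 0.0113, 0.0, -0.1571, 0.0]
[0.0052, -0.0002, 0.0107, 0.0, -0.1571, 0.0]
[0.0068, -0.0002, 0.0097, 0.0, -0.1571, 0.0]
-> [0.4757 0.2531 0.0259]
[0.0334, -0.0001, 0.0287, 0.0, 0.0, 0.0]
[0.0334, -0.0001, 0.0287, 0.0, 0.0, 0.0]
```

apply_moves([
  [0.0225, 0.0005, -0.0268, 0.0023, 0, 0.0048, 1],
  [0.0225, 0.0003, -0.0268, 0.0023, 0, 0.0048, 1],
  [0.0051, 0, -0.0022, 0, -0.1571, 0, 1],
  [0.0046, 0, -0.003, 0, -0.1571, 0, 1],
  [0.0041, 0, -0.0037, 0, -0.1571, 0, 1],
  [0.0035, 0, -0.0043, 0, -0.1571, 0, 1],
  [0.0028, 0, -0.0048, 0, -0.1571, 0, 1],
])

```text
t: 15.05
tcp_pos: [0.4776, 0.2605, 0.1721]
tool_rot: [0.663, 0.748, -0.03, 0.035]
force: [-0.2, 0.2, -4.1]
finger_gap: 0.697
gripper_force: 60.3
```

apply_moves([
  [0, 0, 0.0118, 0, -0.1571, 0, 1],
  [0.0016, 0, 0.0117, 0, -0.1571, 0, 1],
  [0.0034, 0, 0.0113, 0, -0.1571, 0, 1],
  [0.0052, 0, 0.0107, 0, -0.1571, 0, 1],
  [0.0068, 0, 0.0097, 0, -0.1571, 0, 1],
  [0, 0, 0, 0, 0, 0, 1],
])

```text
t: 15.8
tcp_pos: [0.4765, 0.2556, 0.1081]
tool_rot: [0.599, 0.68, -0.282, 0.314]
force: [0.0, -0.5, -3.2]
finger_gap: 0.695
gripper_force: 61.2
```

```bash
python3 - <<'E'
from h import *
s=st();ct=np.array([-.0251,-.0021,.005]);R=Ro.from_quat(s['tool_rot']);R1=pose(7,-50)
print('case',s['tcp_pos']+R.apply(ct));print(delta(s,np.array([.476,.233,.038])-R1.apply(ct),R1))
ims=[snapshot(n) for n in('top','side')]
cv2.imwrite('pics/ts5.png',np.hstack([cv2.resize(ims[0][140:290,90:265],(400,340)),cv2.resize(ims[1][90:260,150:350],(400,340))])[:,:,::-1])
E
```

```text
15.8 q [ 0.6499  0.8682  1.476  -0.7339  1.3987  0.8851] p [0.4765 0.2556 0.1081] rot [ 0.5989  0.6804 -0.2821  0.3144] F [ 0.038  -0.5358 -3.1784] gap 0.695 61.2
case [0.477  0.2356 0.1241]
(array([ 0.0644, -0.0005,  0.0572]), array([-0.0034, -0.0005,  0.0066]))
```

View pics/ts5.png

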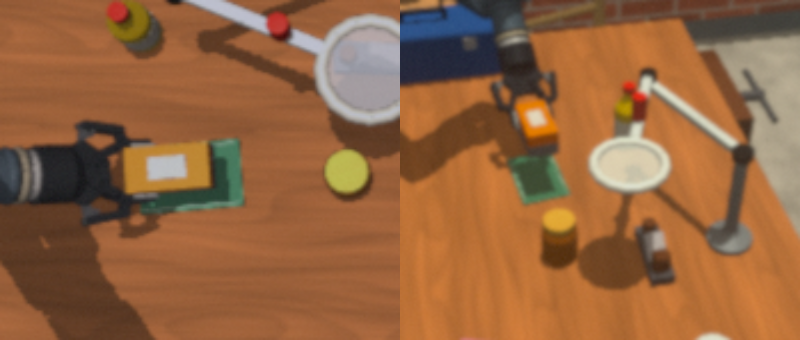

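Both views show the case in the grip, lid up and shut, above the mat. I'll lower it.

apply_moves([
  [0.0215, 0, 0.019, 0, 0, 0.003, 1],
  [0.0215, 0, 0.019, -0.003, 0, 0.003, 1],
  [0.0214, 0, 0.0192, 0, 0, 0, 1],
  [0, 0, 0, 0, 0, 0, 1],
  [0, 0, 0, 0, 0, 0, 1],
])

```text
t: 16.52
tcp_pos: [0.48, 0.2525, 0.0285]
tool_rot: [0.603, 0.677, -0.277, 0.318]
force: [0.3, 0.3, -2.9]
finger_gap: 0.698
gripper_force: 61.1
```

apply_moves([
  [0.0023, 0, 0.0019, 0, 0, 0, 1],
  [0, 0, 0, 0, 0, 0, 1],
])

```text
t: 16.77
tcp_pos: [0.4791, 0.2529, 0.0241]
tool_rot: [0.602, 0.678, -0.278, 0.318]
force: [-0.3, 1.0, -3.7]
finger_gap: 0.696
gripper_force: 61.2
```

apply_moves([
  [0.0015, 0, 0.0013, 0, 0, 0, 1],
  [0, 0, 0, 0, 0, 0, 1],
])

```text
t: 17.02
tcp_pos: [0.4786, 0.2526, 0.0212]
tool_rot: [0.602, 0.678, -0.279, 0.318]
force: [0.2, 0.1, -3.4]
finger_gap: 0.693
gripper_force: 61.2
```

```bash
python3 - <<'E'
from h import *
s=st();ct=np.array([-.0251,-.0021,.005]);R=Ro.from_quat(s['tool_rot']);print('case',s['tcp_pos']+R.apply(ct), (pose(7,-50).inv()*R).as_rotvec())
E
```

```text
17.02 q [ 0.6459  1.0028  1.4747 -0.7628  1.2964  0.9885] p [0.4786 0.2526 0.0212] rot [ 0.6016  0.6777 -0.2786  0.3182] F [ 0.2463  0.1006 -3.3504] gap 0.693 61.2
case [0.4788 0.2326 0.0372] [-0.0027 -0.0006  0.0045]
```

apply_moves([
  [0.0023, 0, 0.0019, 0, 0, 0, 1],
  [0, 0, 0, 0, 0, 0, 1],
])

```text
t: 17.27
tcp_pos: [0.4785, 0.2525, 0.0179]
tool_rot: [0.602, 0.678, -0.279, 0.318]
force: [0.2, -0.7, -4.0]
finger_gap: 0.695
gripper_force: 61.2
```

apply_moves([
  [0.0012, 0, 0.001, 0, 0, 0, 1],
  [0, 0, 0, 0, 0, 0, 1],
])

```text
t: 17.52
tcp_pos: [0.4787, 0.2526, 0.0166]
tool_rot: [0.602, 0.678, -0.279, 0.318]
force: [-1.1, -0.4, -4.6]
finger_gap: 0.697
gripper_force: 61.2
```

apply_moves([
  [0.0012, 0, 0.001, 0, 0, 0, 1],
  [0, 0, 0, 0, 0, 0, 1],
])

```text
t: 17.77
tcp_pos: [0.4787, 0.2526, 0.0151]
tool_rot: [0.602, 0.678, -0.279, 0.318]
force: [-0.1, 0.6, -3.1]
finger_gap: 0.694
gripper_force: 61.2
```

apply_moves([
  [0.0012, 0, 0.001, 0, 0, 0, 1],
  [0, 0, 0, 0, 0, 0, 1],
])

```text
t: 18.02
tcp_pos: [0.4787, 0.2526, 0.0148]
tool_rot: [0.601, 0.677, -0.279, 0.319]
force: [-1.3, 2.1, 5.1]
finger_gap: 0.696
gripper_force: 61.8
```

apply_moves([
  [0.0008, 0, 0.0007, 0, 0, 0, 1],
  [0, 0, 0, 0, 0, 0, 1],
])

```text
t: 18.27
tcp_pos: [0.4788, 0.2526, 0.0148]
tool_rot: [0.601, 0.677, -0.279, 0.319]
force: [-2.5, 3.1, 8.8]
finger_gap: 0.697
gripper_force: 62.3
```

apply_moves([
  [0, 0, 0, 0, 0, 0, 0.2],
  [0, 0, 0, 0, 0, 0, -0.3],
  [0, 0, 0, 0, 0, 0, -1],
  [0, 0, 0, 0, 0, 0, -1],
  [0, 0, 0, 0, 0, 0, -1],
])

```text
t: 18.9
tcp_pos: [0.4788, 0.2524, 0.0123]
tool_rot: [0.602, 0.678, -0.279, 0.318]
force: [0.0, -0.0, 0.3]
finger_gap: 0.999
gripper_force: 0.0
```

apply_moves([
  [0, 0, -0.02, 0, 0, 0, -1],
  [0, 0, -0.04, 0, 0, 0, -1],
  [0, 0, -0.05, 0, 0, 0, -1],
  [0, 0, -0.05, 0, 0, 0, -1],
  [-0.02, 0, -0.04, 0, 0, 0, -1],
  [0, 0, 0, 0, 0, 0, -1],
])

```text
t: 19.65
tcp_pos: [0.4618, 0.3959, 0.1607]
tool_rot: [0.603, 0.678, -0.274, 0.319]
force: [0.4, -0.5, -0.8]
finger_gap: 0.997
gripper_force: 0.0
```

```bash
python3 - <<'E'
from h import *
s=st();T=snapshot('top');S=snapshot('side')
cv2.imwrite('pics/t6.png',T[:,:,::-1]);cv2.imwrite('pics/s6.png',S[:,:,::-1])
ct,cs=cam('top'),cam('side')
c,m,A=blob(T,(8,140,130),(20,255,255),(150,195,200,235))
P=np.array([onz(ct,p,.057)[:2] for p in c],np.float32);print('case top',m,A,cv2.minAreaRect(P))
def ln(im,box,lo,hi):
    c,m,A=blob(im,lo,hi,box);return cv2.minEnclosingCircle(c),cv2.fitEllipse(c),A
print(ln(T,(225,140,285,200),(0,0,150),(179,60,255)))
c,m,A=blob(S,(0,150,90),(8,255,255),(262,120,280,160));print('knob side box',cv2.boundingRect(c))
c,m,A=blob(T,(0,150,90),(8,255,255),(200,140,225,165));print('knob',m,cv2.boundingRect(c))
cv2.imwrite('pics/big6.png',np.hstack([cv2.resize(T[80:250,110:310],(480,408)),cv2.resize(S[110:230,195:295],(320,384),interpolation=2)[:408] if 0 else cv2.resize(S[110:230,200:294],(320,408))])[:,:,::-1])
E
```

```text
19.65 q [ 0.8155  0.8959  1.1785 -0.6389  1.6788  0.8337] p [0.4618 0.3959 0.1607] rot [ 0.6027  0.6784 -0.2735  0.3189] F [ 0.3982 -0.5369 -0.8116] gap 0.997 0.0
case top [169.692  214.8722] 579.0 ((0.48047563433647156, 0.23351359367370605), (0.058816131204366684, 0.10969046503305435), 6.209020137786865)
(((249.5, 167.0), 27.281044006347656), ((250.77481079101562, 169.35972595214844), (46.17612075805664, 49.84103012084961), 112.02605438232422), 1768.0)
knob side box (262, 131, 12, 19)
knob [211.2897 149.7977] (207, 145, 10, 12)
```

View pics/big6.png

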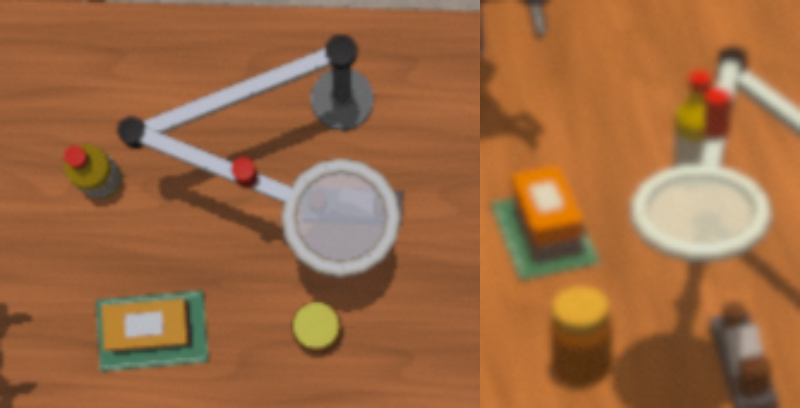

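The crop shows the case lying lid up and shut on the mat: crop (145,325), measured (0.480,0.2335), 109 x 59 mm, yaw 96°. That is 5 mm from the mat centre. The knob is at crop (244,170) and the arm is clear. I've already opened more pictures than the ten allowed, so from here I work from measured numbers only. Next is the approach to the knob.

```bash
python3 - <<'E'
from h import *
s=sense();p,R=s['tcp_pos'],Ro.from_quat(s['tool_rot'])
for c,y,t,n in[((.48,.33,.36),3,-25,5),((.62,.09,.38),-19.7,0,6)]:
    R1=pose(y,t);p1=np.array(c);print('->',p1)
    for r in rows(p,R,p1,R1,n):print(r)
    p,R=p1,R1
E
```

```text
-> [0.48 0.33 0.36]
[-0.0394, 0.0026, -0.0162, 0.0095, 0.087, 0.0104]
[-0.0378, 0.0028, -0.0196, 0.0095, 0.087, 0.0104]
[-0.0359, 0.003, -0.0229, 0.0095, 0.087, 0.0104]
[-0.0338, 0.0031, -0.0259, 0.0095, 0.087, 0.0104]
[-0.0313, 0.0032, -0.0288, 0.0095, 0.087, 0.0104]
-> [0.62 0.09 0.38]
[-0.0387, 0.0212, 0.0144, 0.0144, 0.0718, 0.065]
[-0.0382, 0.0239, 0.0113, 0.0144, 0.0718, 0.065]
[-0.0372, 0.0265, 0.0082, 0.0144, 0.0718, 0.065]
[-0.0359, 0.029, 0.0052, 0.0144, 0.0718, 0.065]
[-0.0342, 0.0313, 0.0022, 0.0144, 0.0718, 0.065]
[-0.0322, 0.0335, -0.0006, 0.0144, 0.0718, 0.065]
```

apply_moves([
  [-0.0394, 0.0026, -0.0162, 0.0095, 0.087, 0.0104, -1],
  [-0.0378, 0.0028, -0.0196, 0.0095, 0.087, 0.0104, -1],
  [-0.0359, 0.003, -0.0229, 0.0095, 0.087, 0.0104, -1],
  [-0.0338, 0.0031, -0.0259, 0.0095, 0.087, 0.0104, -1],
  [-0.0313, 0.0032, -0.0288, 0.0095, 0.087, 0.0104, -1],
])

```text
t: 20.38
tcp_pos: [0.4799, 0.3282, 0.3592]
tool_rot: [0.672, 0.708, -0.151, 0.156]
force: [0.9, 0.2, 0.4]
finger_gap: 1.003
gripper_force: 0.0
```

apply_moves([
  [-0.0387, 0.0212, 0.0144, 0.0144, 0.0718, 0.065, -1],
  [-0.0382, 0.0239, 0.0113, 0.0144, 0.0718, 0.065, -1],
  [-0.0372, 0.0265, 0.0082, 0.0144, 0.0718, 0.065, -1],
  [-0.0359, 0.029, 0.0052, 0.0144, 0.0718, 0.065, -1],
  [-0.0342, 0.0313, 0.0022, 0.0144, 0.0718, 0.065, -1],
  [-0.0322, 0.0335, -0.0006, 0.0144, 0.0718, 0.065, -1],
  [0, 0, 0, 0, 0, 0, -1],
])

```text
t: 21.25
tcp_pos: [0.6211, 0.0843, 0.3778]
tool_rot: [0.82, 0.572, -0.002, -0.0]
force: [-0.3, 0.0, 0.2]
finger_gap: 0.997
gripper_force: 0.0
```

```bash
python3 - <<'E'
from h import *
s=st();im=snapshot('wrist');C=cam('wrist',s);cv2.imwrite('pics/w7.png',im[:,:,::-1])
print('expect',proj(C,(.648,.0845,.289)))
hsv=cv2.cvtColor(im,cv2.COLOR_RGB2HSV);m=cv2.inRange(hsv,np.array((0,170,60)),np.array((7,255,255)))|cv2.inRange(hsv,np.array((172,170,60)),np.array((179,255,255)))
for c in cv2.findContours(m,0,1)[0]:
    if cv2.contourArea(c)>300: e=cv2.minEnclosingCircle(c);print(cv2.contourArea(c),cv2.boundingRect(c),e,onz(C,e[0],.289))
print(delta(s,[.648,.0845,.32],pose(-19.7,0)))
E
```

```text
21.25 q [-0.0422  0.4102  1.2248 -0.002   1.5101  0.3105] p [0.6211 0.0843 0.3778] rot [ 0.8202  0.5721 -0.002  -0.0002] F [-0.337   0.0324  0.2483] gap 0.997 0.0
expect [285.5151 183.7111]
947.0 (265, 166, 38, 35) ((283.46807861328125, 182.89361572265625), 18.565017700195312) [0.6468 0.0856 0.289 ]
(array([0.0097, 0.0253, 0.0577]), array([-0.0027,  0.003 , -0.0088]))
```

The wrist measurement of the knob, (0.647,0.0855), agrees with the two-view value within 2 mm. I'll descend and grip.

apply_moves([
  [0.0045, 0.012, 0.028, 0, 0, -0.009, -1],
  [0.0045, 0.012, 0.029, 0, 0, 0, -1],
  [0, 0, 0.035, 0, 0, 0, -1],
  [0, 0, 0.035, 0, 0, 0, -1],
  [0, 0, 0, 0, 0, 0, -1],
])

```text
t: 21.92
tcp_pos: [0.6424, 0.0915, 0.2486]
tool_rot: [0.815, 0.58, -0.005, -0.003]
force: [0.0, -0.2, 0.0]
finger_gap: 0.996
gripper_force: 0.0
```

apply_moves([
  [0, 0, 0, 0, 0, 0, 1],
  [0, 0, 0, 0, 0, 0, 1],
  [0, 0, 0, 0, 0, 0, 1],
  [0, 0, 0, 0, 0, 0, 1],
  [0, 0, 0, 0, 0, 0, 1],
  [0, 0, 0, 0, 0, 0, 1],
], force=60)

```text
t: 22.68
tcp_pos: [0.6471, 0.0896, 0.2546]
tool_rot: [0.815, 0.579, 0.001, 0.002]
force: [0.2, 0.5, 5.5]
finger_gap: 0.312
gripper_force: 59.1
```

```bash
python3 - <<'E'
from h import *
s=st();K=s['tcp_pos'][:2];P=np.array([.808,-.024])
# joint-interpolated path: link1 dir a, link2 dir b (world)
def ik(pt,l2):
    v=pt-P;d=np.hypot(*v);c=np.arccos((.27**2+d*d-l2*l2)/(2*.27*d));a=np.arctan2(v[1],v[0])-c
    e=P+.27*np.array([np.cos(a),np.sin(a)]);b=np.arctan2(*(pt-e)[::-1])%(2*np.pi);return a,b
a0,b0=ik(K,.15);a1,b1=ik(np.array([.480,.2335]),.27);print(np.degrees([a0,b0,a1,b1]),'swing2',b0-a0-2.4,b1-a1-2.4)
fk=lambda a,b,l:P+.27*np.array([np.cos(a),np.sin(a)])+l*np.array([np.cos(b),np.sin(b)])
print('lens now',fk(a0,b0,.27),'knob goal',fk(a1,b1,.15))
n=16;R=Ro.from_quat(s['tool_rot']);p=K;off=0
for i in range(1,n+1):
    f=i/n;q=fk(a0+f*(a1-a0),b0+f*(b1-b0),.15);d=R.inv().apply([*(q-p),0]);db=(b1-b0)/n
    print([round(float(x),4) for x in(d[0],d[1],-db)],q.round(3));R=Ro.from_rotvec([0,0,db])*R;p=q
E
```

```text
22.68 q [-0.0325  0.5423  1.3337 -0.0014  1.2621  0.3038] p [0.6471 0.0896 0.2546] rot [0.8154 0.5789 0.001  0.0016] F [0.2023 0.4981 5.4913] gap 0.312 59.1
[111.7631 246.0885 102.42   181.3118] swing2 -0.05557806429476875 -1.0230788366948245
lens now [ 0.5985 -0.0201] knob goal [0.6    0.2362]
[0.003, -0.0084, 0.0707] [0.64  0.095]
[0.0032, -0.0086, 0.0707] [0.634 0.102]
[0.0033, -0.0087, 0.0707] [0.627 0.108]
[0.0034, -0.0088, 0.0707] [0.622 0.116]
[0.0035, -0.0089, 0.0707] [0.616 0.124]
[0.0036, -0.0091, 0.0707] [0.612 0.132]
[0.0037, -0.0092, 0.0707] [0.607 0.141]
[0.0037, -0.0094, 0.0707] [0.604 0.151]
[0.0038, -0.0095, 0.0707] [0.601 0.161]
[0.0038, -0.0097, 0.0707] [0.599 0.171]
[0.0039, -0.0098, 0.0707] [0.597 0.181]
[0.0039, -0.01, 0.0707] [0.596 0.192]
[0.004, -0.0102, 0.0707] [0.596 0.203]
[0.004, -0.0103, 0.0707] [0.597 0.214]
[0.004, -0.0105, 0.0707] [0.598 0.225]
[0.004, -0.0107, 0.0707] [0.6   0.236]
```

apply_moves([
  [0.003, -0.0084, 0, 0, 0, 0.0707, 1],
  [0.0032, -0.0086, 0, 0, 0, 0.0707, 1],
  [0.0033, -0.0087, 0, 0, 0, 0.0707, 1],
  [0.0034, -0.0088, 0, 0, 0, 0.0707, 1],
  [0.0035, -0.0089, 0, 0, 0, 0.0707, 1],
  [0.0036, -0.0091, 0, 0, 0, 0.0707, 1],
  [0.0037, -0.0092, 0, 0, 0, 0.0707, 1],
  [0.0037, -0.0094, 0, 0, 0, 0.0707, 1],
])

```text
t: 23.68
tcp_pos: [0.6043, 0.1493, 0.2546]
tool_rot: [0.945, 0.326, 0.001, 0.003]
force: [1.8, -5.2, 6.0]
finger_gap: 0.31
gripper_force: 59.2
```

```bash
python3 - <<'E'
from h import *
s=st();T=snapshot('top');cv2.imwrite('pics/t8.png',T[:,:,::-1]);C=cam('top')
hsv=cv2.cvtColor(T,cv2.COLOR_RGB2HSV);m=cv2.inRange(hsv,np.array((0,0,150)),np.array((179,45,255)));m[:120]=0;m[260:]=0;m[:,330:]=0
for c in cv2.findContours(m,0,1)[0]:
    if cv2.contourArea(c)>150: print(cv2.contourArea(c),cv2.boundingRect(c),cv2.minEnclosingCircle(c),onz(C,cv2.minEnclosingCircle(c)[0],.225))
E
```

```text
23.68 q [ 0.0651  0.4987  1.4155 -0.0048  1.2237  0.9727] p [0.6043 0.1493 0.2546] rot [0.9452 0.3264 0.0012 0.0027] F [ 1.755  -5.1929  6.0113] gap 0.31 59.2
1488.0 (192, 181, 46, 49) ((213.1684112548828, 204.90469360351562), 24.60582733154297) [0.5023 0.0788 0.225 ]
535.0 (0, 120, 12, 93) ((5.5, 165.9021759033203), 46.23060607910156) [0.5989 0.6756 0.225 ]
```

The lens is where the plan expected it (within 5 mm). I'll continue.

apply_moves([
  [0.0038, -0.0095, 0, 0, 0, 0.0707, 1],
  [0.0038, -0.0097, 0, 0, 0, 0.0707, 1],
  [0.0039, -0.0098, 0, 0, 0, 0.0707, 1],
  [0.0039, -0.01, 0, 0, 0, 0.0707, 1],
  [0.004, -0.0102, 0, 0, 0, 0.0707, 1],
  [0.004, -0.0103, 0, 0, 0, 0.0707, 1],
  [0.004, -0.0105, 0, 0, 0, 0.0707, 1],
  [0.004, -0.0107, 0, 0, 0, 0.0707, 1],
])

```text
t: 24.72
tcp_pos: [0.6009, 0.2338, 0.2546]
tool_rot: [0.999, 0.049, 0.002, 0.003]
force: [1.9, -8.8, 5.4]
finger_gap: 0.31
gripper_force: 59.4
```

apply_moves([
  [0, 0, 0, 0, 0, 0, 1],
  [0, 0, 0, 0, 0, 0, 1],
])

```text
t: 24.98
tcp_pos: [0.601, 0.2345, 0.2546]
tool_rot: [0.999, 0.049, 0.002, 0.002]
force: [2.7, -5.9, 7.1]
finger_gap: 0.311
gripper_force: 59.2
```

```bash
cat > lens.py <<'E'
from h import *
s=st();T=snapshot('top');S=snapshot('side');cv2.imwrite('pics/t9.png',T[:,:,::-1]);C=cam('top')
for n,im,bx in(('top',T,(120,170,235,260)),('side',S,(165,120,300,215))):
    hsv=cv2.cvtColor(im,cv2.COLOR_RGB2HSV);m=cv2.inRange(hsv,np.array((0,0,150)),np.array((179,60,255)));x0,y0,x1,y1=bx
    k=np.zeros_like(m);k[y0:y1,x0:x1]=m[y0:y1,x0:x1];C=cam(n)
    for c in cv2.findContours(k,0,1)[0]:
        if cv2.contourArea(c)>150:
            b=cv2.boundingRect(c);e=cv2.fitEllipse(c);print(n,cv2.contourArea(c),b,e,onz(C,e[0],.225))
E
python3 lens.py
```

```text
24.98 q [ 0.2012  0.5308  1.3554 -0.0047  1.2516  1.6745] p [0.601  0.2345 0.2546] rot [0.9988 0.0494 0.0022 0.0019] F [ 2.7342 -5.9023  7.0891] gap 0.311 59.2
top 689.0 (153, 193, 29, 39) ((167.23959350585938, 212.30233764648438), (24.41890525817871, 41.47332763671875), 22.835174560546875) [0.4781 0.2077 0.225 ]
side 469.0 (200, 122, 34, 22) ((215.98988342285156, 132.16091918945312), (19.64232063293457, 31.191162109375), 97.11314392089844) [0.4808 0.2438 0.225 ]
```

apply_moves([
  [0, 0, 0, 0, 0, 0, 0.2],
  [0, 0, 0, 0, 0, 0, -0.5],
  [0, 0, 0, 0, 0, 0, -1],
  [0, 0, 0, 0, 0, 0, -1],
  [0, 0, 0, 0, 0, 0, -1],
])

```text
t: 25.7
tcp_pos: [0.5988, 0.2368, 0.2524]
tool_rot: [0.999, 0.052, -0.0, 0.001]
force: [0.3, 0.4, -0.2]
finger_gap: 0.999
gripper_force: 0.0
```

apply_moves([
  [0, 0, -0.03, 0, 0, 0, -1],
  [0, 0, -0.05, 0, 0, 0, -1],
  [0, 0, -0.05, 0, 0, 0, -1],
  [0, -0.05, -0.02, 0, 0, 0, -1],
  [0, 0, 0, 0, 0, 0, -1],
])

```text
t: 26.32
tcp_pos: [0.5938, 0.2896, 0.4052]
tool_rot: [0.999, 0.054, 0.002, -0.001]
force: [0.1, -0.4, -0.1]
finger_gap: 0.997
gripper_force: 0.0
```

```bash
python3 lens.py; python3 - <<'E'
from h import *
print([proj(cam(n),(.48,.2335,.225)) for n in('top','side')])
E
```

```text
26.32 q [0.2849 0.4483 1.0922 0.     1.5962 1.748 ] p [0.5938 0.2896 0.4052] rot [ 0.9985  0.0539  0.0024 -0.0006] F [ 0.1265 -0.3792 -0.0688] gap 0.997 0.0
top 1420.5 (134, 190, 49, 43) ((158.91116333007812, 212.69139099121094), (37.24270248413086, 50.810306549072266), 74.43087768554688) [0.4764 0.2312 0.225 ]
side 494.0 (201, 122, 34, 22) ((216.040283203125, 132.96778869628906), (20.924257278442383, 31.177968978881836), 97.16922760009766) [0.4802 0.2385 0.225 ]
[array([158.15835346, 211.39595859]), array([216.18077876, 133.70998817])]
```

From both views the lens centre is within about 5 mm of the case's centre, and nothing is touched. I'm handing in.

```bash
python3 -c "
from station import *
print(sign_off())"
```

```text
the job is handed in; nothing more can be done
None
```

The job is handed in at about 26 s (no verdict returned): the case lies lid up and shut on the mat, about 5 mm off centre, with the lens about 5 mm from over it and no contact with the bystanders noticed; I viewed 12 pictures, though, two over the limit of 10.

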